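Set the packing lane's side guide to the tray

ROBOT

A 7-joint arm with a two-finger parallel gripper is mounted at the origin on the work surface. World frame = base frame: x ahead of the robot, y to its left, z up, the work surface at z = 0. Lengths are in mm, angles in rad, forces in N, time in s.
With the tool pointing down it reaches from about 400 to 875 mm from the base axis. Payload 4.4 kg.
Tool frame: the origin (TCP) lies midway between the tips of the shut fingers; the grasp point (between the pads) lies 19 mm behind it; z points along the fingers, y is the line along which they close (so a half turn about z gives the same grasp; the last joint's range is limited). The gripper opens to 85 mm and grips with 20 to 120 N. Pads are 22 mm wide; open, the fingers measure 114 mm over their backs; the gripper's body (76 mm by 85 mm) begins 54 mm behind the grasp point. The pads swing forward as they close: fully open they stand 13 mm farther back than shut.
Start: joints at [1.067, 0.628, 0.038, 1.517, -0.027, 0.996, -0.02], TCP at [275.594, -588.698, 231.313] pointing down, gripper open.
Joint ranges: [-3.06, 3.06], [-0.37, 2.12], [-1.25, 1.32], [0.18, 2.47], [-1.1, 4.24], [0.23, 1.98], [-2.94, 2.94]. Speed limits (rad/s): [2.57, 2.57, 3.14, 3.14, 3.14, 3.14, 3.14].

INTERFACE

Orientations are given as [roll, pitch, yaw] about the fixed x, y, z axes, in that order (R = Rz(yaw) Ry(pitch) Rx(roll)).
In Python, from cell import ctrl gives the robot as it stands.
- The arm moves only by the shell command python3 -m handwheel 'ROWS'. ROWS is JSON, a list of rows, each a list of 3 entries, a list of its own where there are three numbers: the turn, a rotation vector about the tool's x, y, z in degrees, then the shift along the tool's x, y, z in m, then the closure, from 0 (fully open) to 1 (shut). A call has 1 to 5 rows; each row shifts and turns the commanded pose from where the row before left it, along the tool's axes as they then stand; what a row does not reach is not made up. A row lasts 1/12 s, in which the tool goes at most 41.7 mm and 7.16 degrees, less where a joint would pass 70% of its speed; a pose out of reach is approached as far as the arm can. A call is refused whole if a number of a shift passes 0.0417 or a number of a turn 7.16, either way. A call with a gripper value outside its range is refused whole. The fingers move at their own pace and stop on an object; the grip force is fixed at half the most. Time passes only in rows, so rows that do not move let the fingers close. It gives the time, the measured TCP pose, the force, the opening and the grip force at its end, in the units of the state.
- ctrl.read_state(): the state, without advancing time (a new reading comes with each control period).
- ctrl.get_image(name): name is "scene" or "top" or "wrist"; returns a dict with "pixels" (400x640x3 uint8, red, green, blue), "fx", "fy", "cx", "cy" (pixels), "k1" (the pictures are not rectified: a ray, as slopes to the right and down, at radius r is drawn at 1 + k1 r^2 times it, then the intrinsics apply), "pose" (4x4, takes a point from camera to world coordinates); the wrist camera has in their place "T_tool_cam" (4x4, takes a point from camera to tool coordinates, whose origin is the TCP and whose axes are the flange's). Camera axes: x right, y up, looking along -z (the intrinsics and any distortion apply to the point x, -y, -z); pixel columns grow to the right and rows downward; lengths in mm; the calibration is good to about 2 mm. A picture is of the moment at which its call begins: read the wrist's pose just before it. There is no depth.
- ctrl.finish_job(): hands the job in; it is judged then, once.
The state is a dict: "clock": time; "qpos": joint angles; "qd": joint speeds; "tau": joint torques, N m; "eef_pos": TCP position; "tool_rot": TCP orientation; "force": force on the tool from outside, world axes, zero at the start; "torque": the same for the moment, N m; "width": finger opening in mm; "gripper_force": force on a finger pad.
Only numpy, scipy, OpenCV 4.12 (cv2) and the standard library are available. Lean on these libraries where they do the work, as an engineer would, in place of code of your own. Each camera call takes 0.05 s, during which the arm holds its last target. There are 200 camera calls.

TASK

Set the single empty tray lengthwise on the belt between the fixed rail and the sliding side guide, on the robot's side of the bridge, and let go of it. Then slide the guide along its track by its black grip until its plate stands right beside the tray, so that the tray has only a few millimetres of sideways play between plate and rail. Do not drop the tray or squeeze it hard, do not push on the guide plate with the gripper, and leave the tray stack where it is.

Things in the scene. Friction and masses are not known exactly. Their poses are not given: they have to be found in the camera images.
- lane: Fixed packing lane. Sizes in mm. Origin: on the table at the belt's centre line; x runs along the belt away from the robot, y across it to the left, z up. Belt: white, 300 wide (y -150..150), x from -160 to 300, its top 12 above the table; low steel edge strips outside it (16 high).
- bridge (a point): Middle of the steel bridge that crosses the belt along y (lane x = 100, 85 above the table): bar 40 x 16, 400 long, its top face leaning 35 deg towards the robot; at least 65 free height under it above the table. Posts 20 x 20 at lane x = 160, y = -205 and 205.
- guard_edge (a point): Middle of the near lower edge of the clear plastic splash guard over the bridge: lane x 61..211, y -215..215, 6 thick, underside 276 above the table. It blocks a gripper coming vertically down on the guide's grip: lean the tool about 35 deg, its back end towards the robot, fingers closing along y.
- rail: Fixed aluminium rail along the belt, on the guide's left (+y) side, parallel to lane x. Origin on its inner face (the face towards the guide), at belt top level, at lane x = 0; 6 thick (y 0..6 in its frame), x -140..100, top 38 above the belt. It is bolted at a different place across the belt each time.
- guide (a joint): Travel of the sliding guide (m) along the bridge, 0 to 0.15, growing towards +y of the lane (towards the rail). It moves stiffly, about 3 N, and stays where it is left. At 0 the inner face of its plate is at lane y = -0.130.
- guide_grip (a point): Middle of the guide's black grip: 28 wide (lane y), 22 thick, 64 long, square to the bridge and so leaning 35 deg from vertical, its top towards the robot (lane -x). This point is 30 below its top end, about 128 above the table, at lane x = 70. Sliding shoe (55 wide) 34 below this point along the grip. Axes parallel to the lane's.
- guide_face (a point): Middle of the inner face (towards the rail) of the guide's aluminium plate, which hangs just over the belt along lane x and moves with the grip: 200 long (x), 6 thick (y), 36 high, its top 53 above the table, middle at lane x = -20. Axes parallel to the lane's. The gap between plate and rail is the y distance from here to the rail's origin, in the lane's axes.
- tray_center (a point): Centre of the single empty white tray (half-way up, 17.5 above its underside): 170 long (its x), 120 wide (its y), 35 high, straight walls 8 thick, floor 5 thick, 40 g. It stands open side up on the table beside the lane, left or right of it, its x pointing away from the robot within 20 deg; pinch a wall from above.
- stack: Stack of larger white trays, 200 x 140, 135 high, on the other side of the lane. Origin at the centre of its underside. To be left alone. Out of the way, beyond it on either side (0.74 m or more ahead of the robot): a spray bottle at the left, 72 across and 190 high, and a bolted grey control box at the right, 195 high.
Mind the look-alikes: they are no part of the job. What is shaped like the part that bears tray_center but orange or yellow is not meant.

How it is judged (in metres and radians):
On the way, in this order (a step that is already met when the one before it is completed fails the run):
1. the tray stands flat on the belt between plate and rail, and the gripper has let go of it (x of tray_center in the frame of lane between -0.1 and 0.03 m and height (world z) of tray_center between 0.026 and 0.034 m and angle between tray_center's own z axis and vertical below 0.06 rad and y of tray_center in the frame of rail below -0.055 m and y of tray_center in the frame of guide_face above 0.055 m and contact force between the fingers and tray below 0.05 N), for 0.2 s.
2. the guide plate has been slid to within 128 mm of the rail, beside the tray (x of tray_center in the frame of lane between -0.1 and 0.03 m and height (world z) of tray_center between 0.026 and 0.034 m and angle between tray_center's own z axis and vertical below 0.06 rad and y of tray_center in the frame of rail below -0.055 m and y of tray_center in the frame of guide_face above 0.055 m and y of guide_face in the frame of rail above -0.128 m), for 0.2 s.
At the end, for the whole second after the job is handed in: The tray stands flat and upright on the belt, its centre at lane x -100..30 mm, between rail and guide plate; the gap between plate and rail is under 128 mm (tray 120 mm wide, so at most 8 mm of play); tray and guide are at rest (all of step 2 and contact force between the fingers and tray below 0.05 N and linear speed of tray below 0.01 m/s and velocity of joint guide between -0.005 and 0.005 m/s); the robot touches nothing.
It fails at once if the guide plate pressed on the tray with more than 15 N (contact force between guide_c3 and tray above 15 N).
It fails at once if the gripper pushed on the guide plate (over 2 N) in place of the grip (contact force between the fingers and guide_c3 above 2 N).
It fails at once if the tray was dropped: off the fingers with its centre over 80 mm above the table (height (world z) of tray_center above 0.08 m and contact force between the fingers and tray below 0.05 N).
It fails at once if the tray stack was moved over 20 mm (distance of stack from where it was at the start of the episode above 0.02 m).
It also fails if it takes over 59 s, if anything falls off the work surface, if the arm or the gripper's body presses on something with over 40 N, if the wrist force passes 120 N, or if a joint passes its speed limit or range.

## Working session

There is one attempt and no reset: what is moved stays moved. The work goes in short steps, Python scripts to look and compute and a shell command to move; the robot and the scene stay as the last step left them, time stands still between calls to the robot, and variables do not carry over. Pictures are saved under pics/ and viewed, at most 10 in all, crops included, and the job is handed in when it is done.

```bash
ls; mkdir -p pics
cat > h.py <<'E'
import numpy as np, cv2
from cell import ctrl
from scipy.spatial.transform import Rotation as R
def tool():
    s=ctrl.read_state(); T=np.eye(4); T[:3,:3]=R.from_euler('xyz',s['tool_rot']).as_matrix(); T[:3,3]=s['eef_pos']; return T
def shot(name,save=None):
    T=tool(); im=ctrl.get_image(name); im=dict(im)
    if name=='wrist': im['pose']=T@np.array(im['T_tool_cam'])
    im['pose']=np.array(im['pose'])
    if save: cv2.imwrite('pics/'+save,np.array(im['pixels'])[:,:,::-1])
    return im
def ray(im,u,v):
    K=np.array([[im['fx'],0,im['cx']],[0,im['fy'],im['cy']],[0,0,1.]])
    p=cv2.undistortPoints(np.array([[[u,v]]],float),K,np.array([im['k1'],0,0,0,0.]))[0,0]
    d=im['pose'][:3,:3]@np.array([p[0],-p[1],-1]); return im['pose'][:3,3],d/np.linalg.norm(d)
def onz(im,u,v,z):
    o,d=ray(im,u,v); return o+d*(z-o[2])/d[2]
def tri(a,b):
    (o1,d1),(o2,d2)=a,b
    A=np.stack([d1,-d2],1); t=np.linalg.lstsq(A,o2-o1,rcond=None)[0]
    p,q=o1+t[0]*d1,o2+t[1]*d2; return (p+q)/2,np.linalg.norm(p-q)
def proj(im,P):
    p=np.linalg.inv(im['pose'])@np.append(P,1); x,y=p[0]/-p[2],-p[1]/-p[2]; r=1+im['k1']*(x*x+y*y)
    return np.array([im['fx']*x*r+im['cx'],im['fy']*y*r+im['cy']])
E
python3 - <<'E'
from h import *
import pickle
np.set_printoptions(precision=4,suppress=True)
s=ctrl.read_state();print(s)
for n in('top','scene'):
    im=shot(n,n+'0.png');pickle.dump(im,open(n+'0.pkl','wb'));print(n,im['fx'],im['k1'],im['pose'])
E
```

```text
pics
{'clock': 0.0, 'qpos': array([ 1.0672,  0.6293,  0.0385,  1.5184, -0.027 ,  0.9963, -0.02  ]), 'qd': array([ 0.0002,  0.0027, -0.0007,  0.0006,  0.0014,  0.0009, -0.0009]), 'tau': array([  0.0001, -56.34  ,   1.2263, -19.3443,   0.0111,   0.0106,
         0.    ]), 'eef_pos': array([ 275.3092, -588.116 ,  230.3957]), 'tool_rot': array([-3.1397,  0.    ,  0.4378]), 'force': array([-0.0108,  0.6698, -0.2963]), 'torque': array([ 0.0152, -0.0681, -0.0072]), 'gripper_force': 0.0, 'width': 85.71731449448033}
top 471.6173409181998 0.04319704340723716 [[  -0.0159    0.9871   -0.1593  247.6546]
 [  -0.9999   -0.0157    0.0026   70.6924]
 [   0.        0.1593    0.9872 1473.4482]
 [   0.        0.        0.        1.    ]]
scene 485.6269912425925 -0.1299950455419355 [[   0.9089   -0.2895    0.3002  920.6   ]
 [   0.4166    0.5954   -0.687  -921.0691]
 [   0.0201    0.7495    0.6617 1143.1704]
 [   0.        0.        0.        1.    ]]
```

View pics/top0.png

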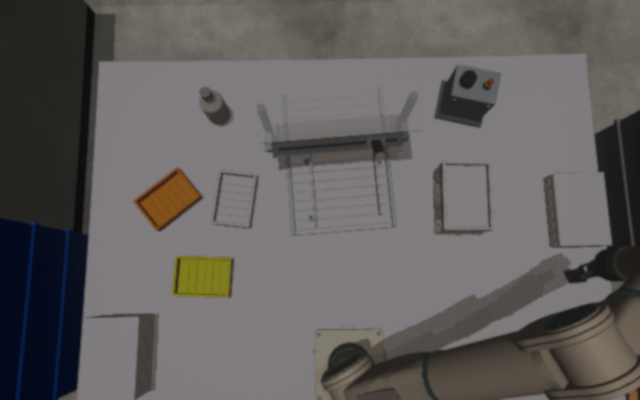

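View pics/scene0.png

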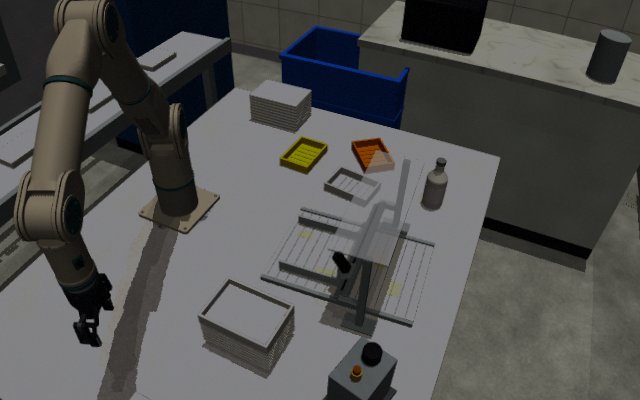

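The top view shows the lane at about (342,170), with the guide grip at (378,147), the plate along x≈380 and the rail along x≈310. The tray-shaped candidates there are:
- white single tray at (236,199), seen in the scene view at (352,186)
- orange tray at (168,199)
- yellow tray at (203,277)
- white stack at (466,197)
- white piles at (578,210) and (110,355)

Only (236,199) is white, single and beside the lane, with the stack on the other side. I'll confirm it in an enlarged crop.

Run:
```python
from h import *
import pickle
t=pickle.load(open('top0.pkl','rb'));
def enh(c,k,):
    c=cv2.resize(c,None,fx=k,fy=k,interpolation=cv2.INTER_CUBIC); return cv2.convertScaleAbs(c,alpha=1.5,beta=-20)
a=enh(np.array(t['pixels'])[130:245,205:405,::-1],4); cv2.imwrite('pics/c1.png',a)
s=pickle.load(open('scene0.pkl','rb'))
a=enh(np.array(s['pixels'])[150:330,250:450,::-1],3.3); cv2.imwrite('pics/c2.png',a)
```

```text
(no output)
```

View pics/c1.png

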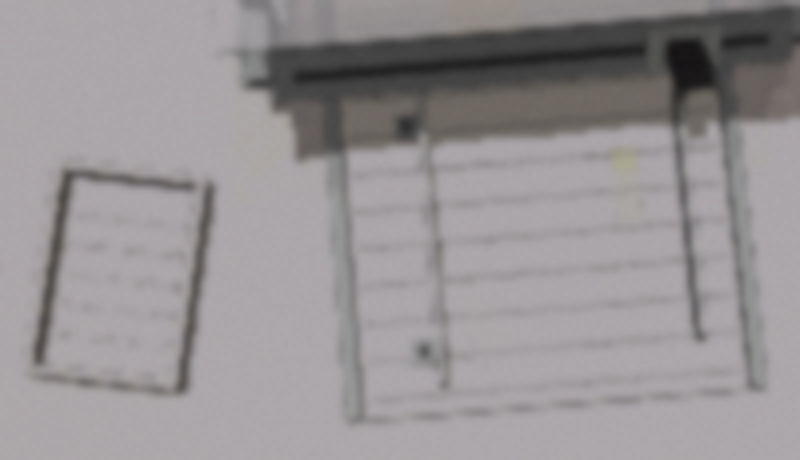

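View pics/c2.png

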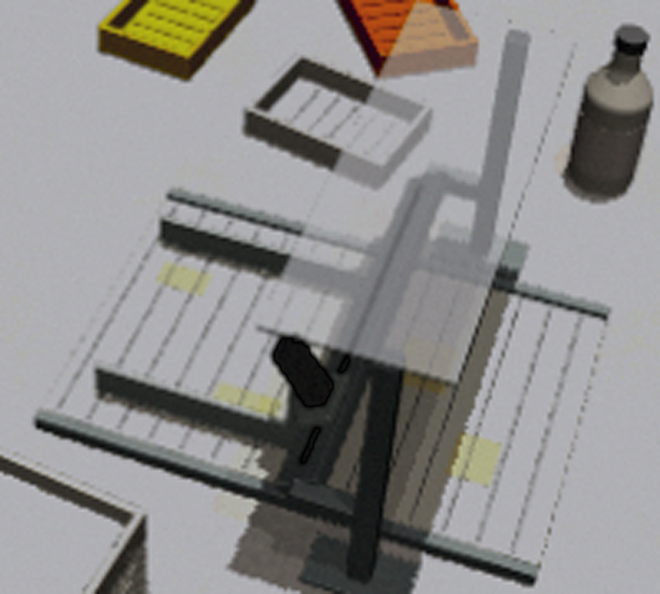

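The crops confirm the tray: white, empty, single, standing left of the lane with its top-crop corners at (65,170), (212,183), (183,390) and (35,375). Next come rough positions.

Run:
```python
from h import *
import pickle
np.set_printoptions(precision=1,suppress=True)
t=pickle.load(open('top0.pkl','rb'));s=pickle.load(open('scene0.pkl','rb'))
T=lambda x,y:(205+(x+.5)/4-.5,130+(y+.5)/4-.5); S=lambda x,y:(250+x/3.3,150+y/3.3)
for n,p in dict(stripL_near=(350,420),stripL_far=(333,100),stripR_near=(760,388),stripR_far=(722,80)).items(): print(n,onz(t,*T(*p),16))
for n,p in dict(rail_near=(445,388),rail_far=(424,110)).items(): print(n,onz(t,*T(*p),50))
for n,p in dict(plate_near=(700,338),plate_far=(680,110)).items(): print(n,onz(t,*T(*p),50))
print('bridge L/R',onz(t,*T(290,75),91),onz(t,*T(770,40),91))
print('traytop',[onz(t,*T(*p),35) for p in((65,170),(212,183))],[onz(t,*T(*p),0) for p in((183,392),(35,378))])
for n,a,b in (('tray far-left',(65,170),(302,58)),('rail near top',(445,386),(162,228)),('plate near top',(698,336),(97,370)),('grip top',(690,90),(290,345))):
    print(n,*tri(ray(t,*T(*a)),ray(s,*S(*b))))
im=shot('wrist'); print(im['T_tool_cam'],im['fx'],im['k1'])
```

```text
stripL_near [388.5 167.9  16. ]
stripL_far [644.  180.1  16. ]
stripR_near [ 408.4 -150.3   16. ]
stripR_far [ 655.4 -129.8   16. ]
rail_near [408.4  93.5  50. ]
rail_far [625.6 106.9  50. ]
plate_near [ 443.6 -101.1   50. ]
plate_far [622.4 -91.7  50. ]
bridge L/R [643.5 206.8  91. ] [ 665.  -156.9   91. ]
traytop [array([585.7, 387.5,  35. ]), array([573.6, 273.1,  35. ])] [array([414.3, 299.7,   0. ]), array([427.2, 415.5,   0. ])]
tray far-left [516.2 332.9 135. ] 107.28317398206669
rail near top [413.6  94.7  31.6] 3.7122819475843234
plate near top [ 446.6 -100.9   39.7] 0.09576502373594115
grip top [617.8 -86.5 141.5] 10.480915618131197
[[  -0.     0.9    0.3   81.4]
 [   1.     0.     0.    -0.1]
 [   0.     0.3   -0.9 -144. ]
 [   0.     0.     0.     1. ]] 343.5392912196544 -0.007491754741554908
```

```bash
python3 -m handwheel '[[[0,0,0],[0.0268,-0.0234,0],0],[[0,0,0],[0.0268,-0.0234,0],0],[[0,0,0],[0.0268,-0.0234,0],0],[[0,0,0],[0.0268,-0.0234,0],0],[[0,0,0],[0.0268,-0.0234,0],0]]'
python3 -m handwheel '[[[0,0,0],[0.0268,-0.0234,0],0],[[0,0,0],[0.0268,-0.0234,0],0],[[0,0,0],[0.0268,-0.0234,0],0],[[0,0,0],[0.0268,-0.0234,0],0],[[0,0,0],[0.0268,-0.0234,0],0]]'
python3 -m handwheel '[[[0,0,0],[0.0268,-0.0234,0],0],[[0,0,0],[0.0268,-0.0234,0],0],[[0,0,0],[0.0268,-0.0234,0],0],[[0,0,0],[0.0268,-0.0234,0],0],[[0,0,0],[0.0268,-0.0234,0],0]]'
python3 - <<'E'
from h import *
import pickle
np.set_printoptions(precision=3,suppress=True)
im=shot('wrist','w1.png');pickle.dump(im,open('w1.pkl','wb'));s=ctrl.read_state();print(s['clock'],s['eef_pos'],s['tool_rot'],s['qpos'],im['pose'])
E
```

```text
clock: 0.57
eef_pos: [347.6, -424.2, 231.1]
tool_rot: [-3.141, -0.0, 0.437]
force: [0.6, 0.0, 0.3]
width: 85.1
gripper_force: 0.0
clock: 0.98
eef_pos: [419.4, -261.5, 231.3]
tool_rot: [-3.141, 0.0, 0.438]
force: [0.2, -0.2, -0.0]
width: 85.3
gripper_force: 0.0
clock: 1.4
eef_pos: [491.2, -98.7, 231.3]
tool_rot: [-3.142, 0.0, 0.438]
force: [0.6, -0.5, -0.8]
width: 85.5
gripper_force: 0.0
1.45 [494.848 -89.824 231.412] [-3.138 -0.005  0.448] [ 0.137  0.418 -0.013  1.922 -0.001  0.799 -0.997] [[  0.424   0.859   0.287 564.912]
 [ -0.906   0.402   0.134 -64.064]
 [ -0.     -0.317   0.948 375.257]
 [  0.      0.      0.      1.   ]]
```

```bash
python3 -m handwheel '[[[0,0,0],[0.0107,-0.0346,0],0],[[0,0,0],[0.0107,-0.0346,0],0],[[0,0,0],[0.0107,-0.0346,0],0],[[0,0,0],[0.0107,-0.0346,0],0],[[0,0,0],[0.0107,-0.0346,0],0]]'
python3 -m handwheel '[[[0,0,0],[0.0107,-0.0346,0],0],[[0,0,0],[0.0107,-0.0346,0],0],[[0,0,0],[0.0107,-0.0346,0],0],[[0,0,0],[0.0107,-0.0346,0],0],[[0,0,0],[0.0107,-0.0346,0],0]]'
python3 -m handwheel '[[[0,0,0],[0.0107,-0.0346,0],0],[[0,0,0],[0.0107,-0.0346,0],0],[[0,0,-6.9],[0,0,0],0],[[0,0,-6.9],[0,0,0],0],[[0,0,-6.9],[0,0,0],0]]'
python3 -m handwheel '[[[0,0,-6.9],[0,0,0],0],[[0,0,-6.9],[0,0,0],0],[[0,0,-6.9],[0,0,0],0],[[0,0,-6.9],[0,0,0],0],[[0,0,-6.9],[0,0,0],0]]'
python3 -m handwheel '[[[0,0,0],[0,0,0],0.3],[[0,0,0],[0,0,0],0.3]]'
python3 - <<'E'
from h import *
import pickle
np.set_printoptions(precision=3,suppress=True)
im=shot('wrist','w2.png');pickle.dump(im,open('w2.pkl','wb'));s=ctrl.read_state();print(s['clock'],s['eef_pos'],s['tool_rot'],s['qpos'],im['pose'])
a=[cv2.imread('pics/w%d.png'%i) for i in(1,2)]
cv2.imwrite('pics/w12.png',cv2.resize(np.vstack(a),(480,600),interpolation=cv2.INTER_AREA))
E
```

```text
clock: 1.87
eef_pos: [465.4, 80.3, 231.3]
tool_rot: [3.142, 0.0, 0.437]
force: [-0.1, -0.4, -0.0]
width: 85.4
gripper_force: 0.0
clock: 2.28
eef_pos: [440.5, 259.8, 231.3]
tool_rot: [3.141, 0.0, 0.438]
force: [0.0, -0.7, 0.1]
width: 85.3
gripper_force: 0.0
clock: 2.7
eef_pos: [430.6, 330.8, 230.9]
tool_rot: [3.142, 0.001, 0.807]
force: [0.2, -0.5, 0.8]
width: 85.6
gripper_force: 0.0
clock: 3.12
eef_pos: [431.2, 329.7, 231.1]
tool_rot: [-3.141, 0.0, 1.407]
force: [1.1, 0.2, 0.1]
width: 85.0
gripper_force: 0.0
clock: 3.28
eef_pos: [431.3, 329.7, 231.1]
tool_rot: [-3.141, 0.0, 1.397]
force: [-0.5, 0.5, 0.6]
width: 64.0
gripper_force: 0.0
3.3333 [431.237 329.761 231.159] [-3.141  0.     1.398] [-0.487  0.49  -0.321  1.812  0.195  0.871 -1.072] [[  0.985   0.164   0.055 445.283]
 [ -0.173   0.934   0.312 410.029]
 [ -0.     -0.317   0.948 375.064]
 [  0.      0.      0.      1.   ]]
```

View pics/w12.png

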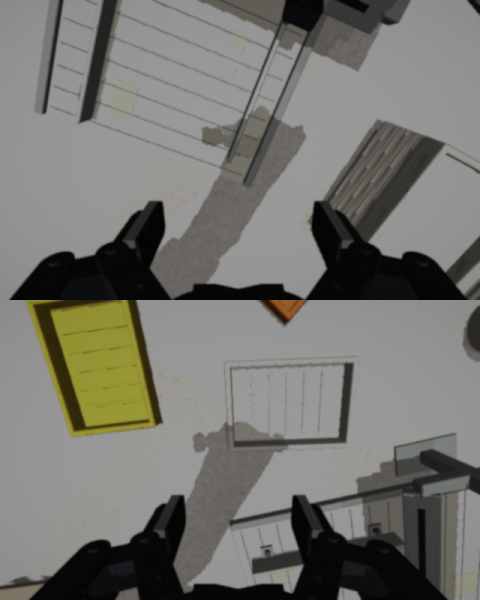

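w12 shows the white tray in w2 with its rim at about (300..476, 76..199) full-size pixels, near end to the left. w1 shows the rail (left), plate and right edge strip, with the stack at right. I'll enlarge the tray once for exact corners.

Run:
```python
import cv2
a=cv2.imread('pics/w2.png')[65:212,290:490]
cv2.imwrite('pics/c3.png',cv2.convertScaleAbs(cv2.resize(a,None,fx=4,fy=4,interpolation=cv2.INTER_CUBIC),alpha=2.2,beta=-170))
```

```text
(no output)
```

View pics/c3.png

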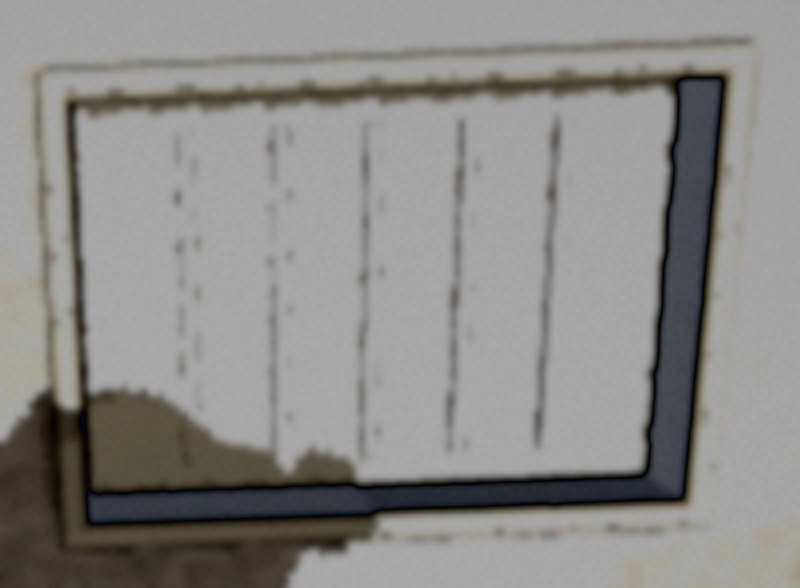

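Run:
```python
from h import *
import pickle
np.set_printoptions(precision=1,suppress=True)
w=pickle.load(open('w2.pkl','rb'));t=pickle.load(open('top0.pkl','rb'))
C=lambda x,y:(290+(x+.5)/4-.5,65+(y+.5)/4-.5)
for nm,q in(('outer',[(40,70),(752,42),(706,526),(67,545)]),('inner',[(72,98),(726,78),(686,497),(88,522)])):
    P=np.array([onz(w,*C(*p),35) for p in q])
    print(nm,P[:,:2].tolist(),'L',np.linalg.norm(P[1]-P[0]),np.linalg.norm(P[2]-P[3]),'W',np.linalg.norm(P[3]-P[0]),np.linalg.norm(P[2]-P[1]),'c',P.mean(0),
     'yaw',[np.degrees(np.arctan2(*(P[a]-P[b])[[1,0]])) for a,b in((1,0),(2,3))],'near mid',(P[0]+P[3])/2)
T=lambda x,y:(205+(x+.5)/4-.5,130+(y+.5)/4-.5)
print('far-left inner?',tri(ray(w,*C(726,78)),ray(t,*T(70,172))), 'near-right outer top', tri(ray(w,*C(706,526)),ray(t,*T(204,184))))
```

```text
outer [[429.54672212425544, 417.35972914993357], [593.98796074119, 394.97199215366885], [578.8532710571992, 277.6765300475666], [414.39825600311787, 301.20243852444065]] L 165.958222832391 166.1292278501901 W 117.14090742041603 118.26784965710152 c [504.2 347.8  35. ] yaw [np.float64(-7.752827915477328), np.float64(-8.141142151926482)] near mid [422.  359.3  35. ]
inner [[435.788566387461, 409.93647047628605], [587.7281275429923, 387.99290256939105], [574.052499437091, 286.4798792816972], [420.90754042511605, 306.4378243669579]] L 153.51596143925866 154.4399496335251 W 104.56296992796221 102.43005760565983 c [504.6 347.7  35. ] yaw [np.float64(-8.2180059265617), np.float64(-7.424975924328505)] near mid [428.3 358.2  35. ]
far-left inner? (array([587.6, 386.3,  29.5]), np.float64(5.26933716789511)) near-right outer top (array([574.1, 279.4,  40.5]), np.float64(5.005358267427479))
```

```bash
python3 -m handwheel '[[[0,0,0],[0.0272,-0.0121,0.02],0.35],[[0,0,-2.1],[0,0,0.035],0.35],[[0,0,0],[0,0,0.035],0.35],[[0,0,0],[0,0,0.03],0.35],[[0,0,0],[0,0,0.02],0.35]]'
python3 -m handwheel '[[[0,0,0],[0,0,0],0.35],[[0,0,0],[0,0,0],0.35],[[0,0,0],[0,0,0],0.35]]'
python3 - <<'E'
from h import *
import pickle
np.set_printoptions(precision=3,suppress=True)
im=shot('wrist','w3.png');pickle.dump(im,open('w3.pkl','wb'));s=ctrl.read_state();print(s['clock'],s['eef_pos'],s['tool_rot'],s['width'])
c=np.array([504.3,347.7,0]);a=np.radians(-7.8);Rz=np.array([[np.cos(a),-np.sin(a),0],[np.sin(a),np.cos(a),0],[0,0,1]])
for p in((-85,60),(-85,-60),(85,60),(85,-60),(-77,52),(-77,-52)): print(p,proj(im,c+Rz@np.array([p[0],p[1],35])))
E
```

```text
clock: 3.75
eef_pos: [422.7, 357.8, 88.5]
tool_rot: [-3.14, 0.003, 1.436]
force: [0.7, -0.0, 0.7]
width: 55.4
gripper_force: 0.0
clock: 4.0
eef_pos: [424.5, 359.8, 92.5]
tool_rot: [3.14, -0.002, 1.437]
force: [0.5, -0.1, 0.2]
width: 55.6
gripper_force: 0.0
4.05 [424.79  359.95   92.956] [ 3.14  -0.002  1.437] 55.504078677067035
(-85, 60) [310.191 128.789]
(-85, -60) [310.981 306.013]
(85, 60) [602.414 129.748]
(85, -60) [556.778 305.841]
(-77, 52) [323.926 142.701]
(-77, -52) [322.688 296.006]
```

View pics/w3.png

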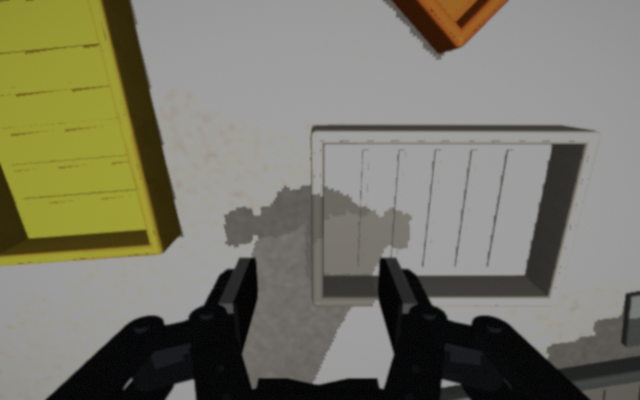

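w3 shows the tray rim corners at (312,131), (597,131), (550,297) and (315,303), with the near wall between the open fingers. I'll triangulate these against w2.

Run:
```python
from h import *
import pickle
np.set_printoptions(precision=1,suppress=True)
w=pickle.load(open('w2.pkl','rb'));v=pickle.load(open('w3.pkl','rb'))
C=lambda x,y:(290+(x+.5)/4-.5,65+(y+.5)/4-.5)
for a,b in (((40,70),(312,131)),((752,42),(597,131)),((706,526),(550,297)),((67,545),(315,303)),((726,78),(585,144)),((686,497),(527,275)),((72,98),(324,143)),((88,500),(323,276))):
    print(tri(ray(w,*C(*a)),ray(v,*b)))
P=np.array([onz(v,*p,34) for p in((312,131),(597,131),(550,297),(315,303))]);print(P,P.mean(0),np.linalg.norm(P-np.roll(P,-1,0),axis=1),np.degrees(np.arctan2(*(P[1]-P[0])[[1,0]])),np.degrees(np.arctan2(*(P[2]-P[3])[[1,0]])))
```

```text
(array([429.3, 417.3,  35.1]), np.float64(0.4607275978856729))
(array([594.6, 395. ,  33.7]), np.float64(0.09766336430193064))
(array([585.7, 271.8,  18.9]), np.float64(1.3484044425931658))
(array([414.5, 300.7,  33.3]), np.float64(0.5983383272985694))
(array([588.4, 388. ,  33.6]), np.float64(0.26544896717683014))
(array([596. , 264.1, -25.2]), np.float64(1.9830604536501482))
(array([435.5, 409.9,  37. ]), np.float64(0.7672612276190767))
(array([420.5, 303.2,   3.2]), np.float64(1.490023627165488))
[[429.1 417.2  34. ]
 [594.4 395.1  34. ]
 [575.8 283.9  34. ]
 [414.9 301.1  34. ]] [503.5 349.3  34. ] [166.8 112.8 161.8 116.9] -7.618316614145328 -6.130839712085072
```

```bash
python3 -m handwheel '[[[0,0,0],[0,0.001,0.03],0.35],[[0,0,0],[0,0,0.03],0.35],[[0,0,0],[0,0,0.021],0.35],[[0,0,0],[0,0,0],0.35],[[0,0,0],[0,0,0],0.35]]'
python3 -m handwheel '[[[0,0,0],[0,0,0],0.6],[[0,0,0],[0,0,0],0.7],[[0,0,0],[0,0,0],0.8],[[0,0,0],[0,0,0],0.9],[[0,0,0],[0,0,0],1]]'
python3 -m handwheel '[[[0,0,0],[0,0,0],1],[[0,0,0],[0,0,0],1],[[0,0,0],[0,0,0],1],[[0,0,0],[0,0,0],1]]'
```

```text
clock: 4.47
eef_pos: [425.1, 359.1, 11.1]
tool_rot: [3.141, -0.0, 1.438]
force: [-0.2, 0.3, 0.2]
width: 55.6
gripper_force: 0.0
clock: 4.88
eef_pos: [425.5, 359.3, 11.7]
tool_rot: [3.14, -0.001, 1.438]
force: [-0.7, -1.0, 6.5]
width: 6.7
gripper_force: 59.7
clock: 5.22
eef_pos: [425.5, 359.3, 11.7]
tool_rot: [3.14, -0.001, 1.438]
force: [0.5, -0.4, 6.6]
width: 7.0
gripper_force: 59.7
```

```bash
python3 -m handwheel '[[[0,0,0],[0,0,-0.02],1],[[0,0,0],[0,0,-0.03],1],[[0,0,0],[0,0,-0.03],1],[[0,0,0],[0,0,-0.02],1],[[0,0,0],[0,0,0],1]]'
python3 - <<'E'
import cv2
a=cv2.imread('pics/w1.png')[0:260,30:430]
cv2.imwrite('pics/c4.png',cv2.convertScaleAbs(cv2.resize(a,None,fx=2,fy=2,interpolation=cv2.INTER_CUBIC),alpha=1.5,beta=-40))
E
```

```text
clock: 5.63
eef_pos: [427.0, 360.9, 114.9]
tool_rot: [3.136, -0.006, 1.437]
force: [-0.5, 0.4, 0.0]
width: 6.7
gripper_force: 58.6
```

View pics/c4.png

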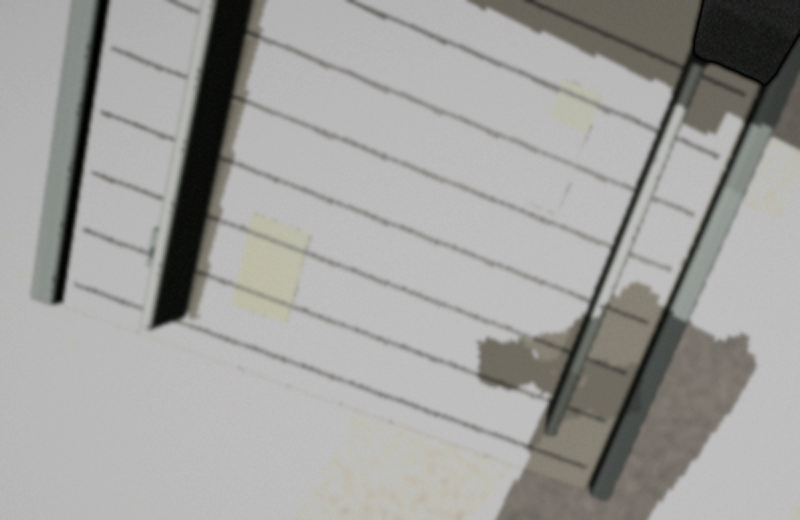

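Run:
```python
from h import *
import pickle
np.set_printoptions(precision=1,suppress=True)
w=pickle.load(open('w1.pkl','rb'));t=pickle.load(open('top0.pkl','rb'))
C=lambda p:(30+(p[0]+.5)/2-.5,(p[1]+.5)/2-.5)
T=lambda p:(205+(p[0]+.5)/4-.5,130+(p[1]+.5)/4-.5)
def ln(n,a,b,z):
    A,B=onz(w,*C(a),z),onz(w,*C(b),z); f,n_=(A,B) if A[0]<B[0] else (B,A)
    print(n,f,n_,'yaw',np.degrees(np.arctan2(*(n_-f)[[1,0]])))
ln('rail top in',(154,326),(214,2),50); ln('rail bot in',(187,318),(258,2),12)
ln('stripL in top',(58,300),(100,2),16); ln('stripR in top',(591,487),(752,110),16)
ln('plate top in',(555,432),(698,70),53); ln('plate bot in',(548,430),(688,62),17)
ln('belt near edge',(60,305),(588,489),12)
for n,a,b in(('rail near in top',(154,326),(446,386)),('plate near top in',(555,432),(696,338)),('stripR near',(600,492),(760,388))): print(n,tri(ray(w,*C(a)),ray(t,*T(b))))
```

```text
rail top in [416.3  90.9  50. ] [563.2 102.5  50. ] yaw 4.520492234562429
rail bot in [410.8  94.   12. ] [571.7 103.2  12. ] yaw 3.296714895140535
stripL in top [393.  156.7  16. ] [540.8 168.1  16. ] yaw 4.415378803365814
stripR in top [ 414.5 -144.2   16. ] [ 628.  -128.6   16. ] yaw 4.1833630010681135
plate top in [ 449.7 -106.6   53. ] [625.5 -93.3  53. ] yaw 4.322595154574976
plate bot in [ 436.3 -107.3   17. ] [633.3 -90.6  17. ] yaw 4.831052394506832
belt near edge [388.8 157.6  12. ] [ 411.  -144.1   12. ] yaw -85.80461816396961
rail near in top (array([411.7,  93.8,  41.6]), np.float64(2.5972636409095684))
plate near top in (array([ 445.2, -103.7,   40.2]), np.float64(8.947810951722941))
stripR near (array([ 409.6, -152.3,    5.9]), np.float64(0.808598867678938))
```

```bash
python3 -m handwheel '[[[0,0,0],[-0.0274,0.0046,0],1],[[0,0,0],[-0.0274,0.0046,0],1],[[0,0,0],[-0.0274,0.0046,0],1],[[0,0,0],[-0.0274,0.0046,0],1],[[0,0,0],[-0.0274,0.0046,0],1]]'
python3 -m handwheel '[[[0,0,0],[-0.0274,0.0046,0],1],[[0,0,0],[-0.0274,0.0046,0],1],[[0,0,0],[-0.0274,0.0046,0],1],[[0,0,0],[-0.0274,0.0046,0],1],[[0,0,0],[-0.0274,0.0046,0],1]]'
python3 -m handwheel '[[[0,0,0],[-0.0274,0.0046,0],1],[[0,0,0],[-0.0274,0.0046,0],1],[[0,0,-5.9],[0,0,0],1],[[0,0,-5.9],[0,0,0],1],[[0,0,0],[0,0,0],1]]'
python3 -m handwheel '[[[0,0,0],[0,0,0],1],[[0,0,0],[0,0,0],1],[[0,0,0],[0,0,0],1]]'
python3 - <<'E'
from h import *
import pickle
im=shot('wrist','w4.png');pickle.dump(im,open('w4.pkl','wb'))
t=shot('top','t4.png');pickle.dump(t,open('t4.pkl','wb'));s=ctrl.read_state();print(s['clock'],s['eef_pos'],s['tool_rot'],s['qpos'])
E
```

```text
clock: 6.05
eef_pos: [429.0, 218.5, 110.0]
tool_rot: [-3.141, 0.0, 1.438]
force: [0.0, -0.4, -0.8]
width: 6.5
gripper_force: 58.6
clock: 6.47
eef_pos: [433.6, 79.7, 110.1]
tool_rot: [-3.141, 0.0, 1.438]
force: [0.2, -0.2, 0.4]
width: 6.5
gripper_force: 58.6
clock: 6.88
eef_pos: [435.6, 24.8, 110.0]
tool_rot: [-3.141, -0.0, 1.645]
force: [-0.2, -0.1, -0.4]
width: 6.7
gripper_force: 58.6
clock: 7.13
eef_pos: [435.8, 25.9, 110.3]
tool_rot: [-3.141, 0.0, 1.643]
force: [0.0, 0.0, -0.4]
width: 6.7
gripper_force: 58.6
7.2333 [435.88063562  25.94450203 110.29066226] [-3.14151579e+00  8.79175119e-05  1.64358954e+00] [ 0.13537997  0.56756231 -0.36856125  2.19834443  0.46295277  0.44875914
 -0.52928291]
```

Run:
```python
import cv2,numpy as np
a=cv2.imread('pics/w4.png')[0:300,:]
t=cv2.resize(cv2.imread('pics/t4.png')[130:230,280:400],None,fx=3,fy=3,interpolation=cv2.INTER_CUBIC)
o=np.zeros((600,640,3),np.uint8);o[:300]=a;o[300:600,:360]=t
cv2.imwrite('pics/c5.png',cv2.convertScaleAbs(o,alpha=1.5,beta=-30))
```

```text
(no output)
```

View pics/c5.png

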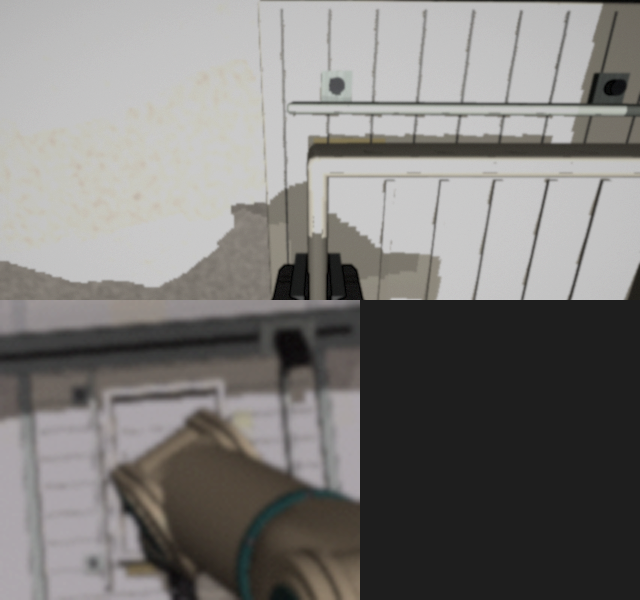

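c5: in w4 the rail's top strip runs from (290,104..114) to (635,106..115), and the tray's left wall is the dark band in rows 143..157 starting at column 308. The top view shows the tray between rail and plate.

Run:
```python
from h import *
import pickle
np.set_printoptions(precision=1,suppress=True)
w=pickle.load(open('w4.pkl','rb'))
o=np.array([559.5,18.4]);a=np.radians(4.2);e=np.array([np.cos(a),np.sin(a)]);f=np.array([-e[1],e[0]])
L=lambda P:np.array([(P[:2]-o)@e,(P[:2]-o)@f,P[2]])
for n,p,z in(('rail in near',(292,114),50),('rail in far',(600,114.5),50),('rail out near',(292,103.5),50),('rail out far',(600,104.5),50),('tray rim near',(312,157),133),('tray rim far',(600,156),133),('tray bot near',(312,146),98),('tray bot far',(600,143.5),98),('belt near edge',(262,100),12),('belt near edge',(267,200),12)):
    P=onz(w,*p,z);print(n,P,L(P))
g=cv2.cvtColor(np.array(w['pixels']),cv2.COLOR_RGB2GRAY)
for u in(330,450,560): print(u,g[98:162,u].tolist())
```

```text
rail in near [416.3  91.6  50. ] [-137.5   83.5   50. ]
rail in far [594.6 104.4  50. ] [41.3 83.2 50. ]
rail out near [416.   97.4  50. ] [-137.3   89.3   50. ]
rail out far [592.8 109.9  50. ] [39.9 88.8 50. ]
tray rim near [429.6  83.6 133. ] [-124.7   74.5  133. ]
tray rim far [532.4  91.5 133. ] [-21.7  74.8 133. ]
tray bot near [429.2  81.8  98. ] [-125.3   72.8   98. ]
tray bot far [560.1  92.5  98. ] [ 6.1 73.9 98. ]
belt near edge [393.   96.4  12. ] [-160.3   90.    12. ]
belt near edge [398.3  25.4  12. ] [-160.3   18.8   12. ]
330 [135, 133, 126, 103, 79, 82, 112, 136, 148, 152, 154, 152, 151, 143, 128, 107, 95, 106, 126, 138, 143, 145, 145, 146, 147, 147, 149, 150, 150, 150, 149, 149, 150, 148, 143, 125, 108, 100, 98, 97, 97, 97, 97, 94, 86, 71, 59, 54, 55, 54, 55, 58, 58, 59, 58, 60, 62, 71, 89, 116, 137, 149, 153, 154]
450 [153, 151, 148, 133, 105, 78, 88, 114, 136, 147, 152, 151, 153, 147, 137, 118, 103, 106, 127, 146, 152, 153, 154, 153, 153, 153, 153, 153, 153, 154, 153, 153, 153, 153, 153, 145, 129, 110, 101, 101, 101, 101, 101, 96, 83, 67, 58, 54, 55, 56, 57, 57, 59, 58, 56, 58, 60, 69, 86, 111, 133, 147, 152, 153]
560 [150, 150, 149, 145, 127, 94, 74, 95, 124, 141, 148, 150, 150, 149, 145, 136, 124, 126, 141, 149, 151, 150, 150, 150, 150, 151, 151, 150, 150, 151, 149, 150, 151, 150, 150, 150, 150, 150, 150, 150, 151, 151, 150, 144, 128, 97, 68, 57, 56, 57, 57, 58, 58, 57, 57, 58, 60, 67, 81, 104, 126, 141, 149, 151]
```

```bash
python3 -m handwheel '[[[0,0,0],[0.003,0,0.025],1],[[0,0,0],[0,0,0.025],1],[[0,0,0],[0,0,0.015],1],[[0,0,0],[0,0,0.01],1],[[0,0,0],[0,0,0.005],1]]'
python3 -m handwheel '[[[0,0,0],[0,0,0.003],1],[[0,0,0],[0,0,0.003],1],[[0,0,0],[0,0,0],1],[[0,0,0],[0,0,0],1]]'
```

```text
clock: 7.65
eef_pos: [435.0, 29.0, 29.0]
tool_rot: [-3.14, 0.001, 1.644]
force: [-0.8, -0.8, -0.4]
width: 6.8
gripper_force: 58.6
clock: 7.98
eef_pos: [435.8, 28.8, 24.2]
tool_rot: [-3.142, -0.0, 1.644]
force: [-0.3, -0.6, -0.6]
width: 6.7
gripper_force: 58.6
```

```bash
python3 -m handwheel '[[[0,0,0],[0,0,0.0007],1],[[0,0,0],[0,0,0],1],[[0,0,0],[0,0,0],0.9],[[0,0,0],[0,0,0],0.8],[[0,0,0],[0,0,0],0.7]]'
python3 -m handwheel '[[[0,0,0],[0,0,0],0.7],[[0,0,0],[0,0,0],0.7],[[0,0,0],[0,0,0],0.7],[[0,0,0],[0,0,0],0.7]]'
python3 -m handwheel '[[[0,0,0],[0,0,-0.02],0.7],[[0,0,0],[0,0,-0.03],0.7],[[0,0,0],[0,0,-0.04],0.7],[[0,0,0],[0,0,-0.04],0.7],[[0,0,0],[0,0,-0.04],0.7]]'
python3 -m handwheel '[[[0,0,0],[0,0,-0.03],0],[[0,0,0],[0,0,0],0],[[0,0,0],[0,0,0],0],[[0,0,0],[0,0,0],0]]'
python3 - <<'E'
from h import *
import pickle
im=shot('wrist','w5.png');pickle.dump(im,open('w5.pkl','wb'))
t=shot('scene','s5.png');pickle.dump(t,open('s5.pkl','wb'));s=ctrl.read_state();print(s['clock'],s['eef_pos'],s['tool_rot'],s['qpos'],s['width'])
E
```

```text
clock: 8.4
eef_pos: [435.8, 28.6, 23.7]
tool_rot: [3.141, 0.0, 1.644]
force: [-0.8, -0.2, -0.0]
width: 25.4
gripper_force: 0.0
clock: 8.73
eef_pos: [435.7, 28.6, 23.6]
tool_rot: [3.142, -0.0, 1.644]
force: [0.8, 0.3, 1.2]
width: 25.6
gripper_force: 0.0
clock: 9.15
eef_pos: [434.8, 28.7, 195.2]
tool_rot: [-3.14, -0.001, 1.644]
force: [1.9, -0.3, -0.2]
width: 25.6
gripper_force: 0.0
clock: 9.48
eef_pos: [435.1, 28.0, 223.3]
tool_rot: [-3.141, 0.001, 1.643]
force: [0.1, -0.5, -0.0]
width: 72.8
gripper_force: 0.0
9.5833 [434.68853361  28.29048276 222.47979777] [-3.13884177e+00  7.65282288e-05  1.64386697e+00] [ 0.394507    0.4121911  -0.71027415  2.07935795  0.37915615  0.78172854
 -0.47609492] 84.72520673192855
```

```bash
cat >> h.py <<'E'
o_=np.array([559.5,18.4,0]);a_=np.radians(4.2)
RL=np.array([[np.cos(a_),-np.sin(a_),0],[np.sin(a_),np.cos(a_),0],[0,0,1]])
W=lambda x,y,z:o_+RL@np.array([x,y,z],float)
L=lambda P:RL.T@(np.array(P)-o_)
def edge(im,A,B,n=200):
    "strongest grey steps along the lane segment A-B: lane points"
    g=cv2.GaussianBlur(cv2.cvtColor(np.array(im['pixels']),cv2.COLOR_RGB2GRAY),(0,0),.7).astype(np.float32)
    P=[np.array(A)+(np.array(B)-np.array(A))*k/(n-1) for k in range(n)]
    uv=np.array([proj(im,W(*p)) for p in P],np.float32)
    v=cv2.remap(g,uv[:,0].copy(),uv[:,1].copy(),cv2.INTER_LINEAR).ravel(); d=np.gradient(v)
    from scipy.signal import find_peaks
    k=find_peaks(abs(d),height=max(1.0,.25*abs(d).max()),distance=4)[0]
    return [(np.round(P[i],1).tolist(),round(float(d[i]),1)) for i in k]
E
python3 - <<'E'
from h import *
import pickle
np.set_printoptions(precision=1,suppress=True)
w=pickle.load(open('w5.pkl','rb'))
for x in(-90,-30,20): print('L wall x',x,[ (p[1],d) for p,d in edge(w,(x,60,47),(x,95,47))]); 
for x in(-90,-30,20): print('R wall x',x,[ (p[1],d) for p,d in edge(w,(x,-60,47),(x,-20,47))])
for y in(0,30): print('near/far',[ (p[0],d) for p,d in edge(w,(-145,y,47),(-100,y,47))],[ (p[0],d) for p,d in edge(w,(20,y,47),(70,y,47))])
for x in(0,30): print('plate',x,[ (p[1],d) for p,d in edge(w,(x,-140,53),(x,-95,53))])
s=pickle.load(open('s5.pkl','rb'));t=pickle.load(open('top0.pkl','rb'));w1=pickle.load(open('w1.pkl','rb'))
for n,im in(('w5',w),('s5',s),('top0',t),('w1',w1)):
    g=np.array(im['pixels']).max(2); u,v=proj(im,W(70,-113,128)).round().astype(int); print(n,u,v)
    m=np.zeros_like(g); m[max(0,v-35):v+35,max(0,u-35):u+35]=1; m=((g<45)&(m>0)).astype(np.uint8)
    k,lab,st,c=cv2.connectedComponentsWithStats(m)
    for i in range(1,k):
        if st[i,4]>30: print('  ',st[i],c[i])
E
```

```text
L wall x -90 [(68.6, -2.0), (69.8, -1.4), (71.6, 2.0), (75.7, -1.8), (76.5, -4.3), (77.4, -5.5), (78.6, -2.4), (80.1, 3.1), (82.0, -1.4), (84.8, 3.5), (88.1, -3.4), (88.8, -3.2), (90.8, 2.5), (91.7, 2.2)]
L wall x -30 [(68.4, -1.5), (71.3, 1.4), (76.7, -4.5), (77.6, -4.9), (79.5, 3.8), (80.4, 3.8), (82.2, -1.6), (83.6, 2.2), (84.6, 2.3), (87.8, -3.9), (88.8, -1.9), (90.4, 4.2), (91.7, 2.2)]
L wall x 20 [(68.6, -1.5), (71.6, 1.8), (75.7, -2.4), (77.6, -5.2), (79.5, 1.6), (82.7, 3.8), (83.6, 4.4), (87.8, -4.3), (89.5, 1.6), (90.6, 2.4)]
R wall x -90 [(-36.1, -2.0), (-35.3, -2.9), (-34.1, -3.0), (-25.6, 1.7), (-24.4, 4.1), (-23.4, 6.0)]
R wall x -30 [(-35.5, -4.3), (-34.1, -5.2), (-32.9, -3.8), (-23.4, 5.6), (-22.0, 4.0)]
R wall x 20 [(-34.3, -5.1), (-24.6, 3.9), (-23.4, 4.8), (-22.0, 3.4)]
near/far [(-143.0, 2.3), (-130.5, -1.2), (-129.6, -1.2), (-128.5, -1.2), (-125.3, 1.6), (-124.4, 1.6), (-121.7, -1.2), (-120.6, -1.6), (-118.5, 2.1), (-117.4, 1.6)] [(21.0, -6.9), (22.3, -8.3), (33.8, 4.3), (34.8, 6.9), (36.1, 6.9), (42.6, -5.0), (43.9, -4.5), (47.6, 2.1)]
near/far [(-144.3, -2.7), (-142.5, 1.4), (-140.3, -1.1), (-129.4, -1.2), (-124.4, 3.5), (-123.3, 3.1), (-120.4, -3.5), (-117.9, 1.5), (-116.1, 2.7)] [(22.0, -8.0), (34.1, 5.3), (35.1, 6.9), (36.3, 6.4), (42.9, -4.8), (43.9, -4.0), (47.6, 2.6)]
plate 0 [(-101.6, -1.0), (-100.4, -1.0)]
plate 30 [(-132.8, 2.6), (-131.0, 4.0), (-129.6, 3.1), (-126.0, -2.2), (-123.9, 3.5), (-122.1, 6.1), (-121.2, 5.1), (-119.6, 2.0), (-115.1, -2.1), (-113.8, -4.3), (-112.6, -5.4)]
w5 542 349
   [ 507  317   70   67 3696] [536.8 354.5]
s5 342 261
   [ 307  252   65   44 1265] [347.4 274.7]
top0 376 145
   [341 141  25   5  54] [352.7 143. ]
   [372 140  12  14 120] [377.  145.9]
w1 402 -4
   [ 374    0   58   31 1599] [403.3  14.8]
```

Run:
```python
from h import *
import pickle
np.set_printoptions(precision=1,suppress=True)
t=pickle.load(open('top0.pkl','rb'));w=pickle.load(open('w5.pkl','rb'));w1=pickle.load(open('w1.pkl','rb'))
for z in(128,152): print(L(onz(t,377,146,z)))
print('grip y scans w5, top end z152 x53:',edge(w,(53,-145,152),(53,-70,152)), 'z128 x70',edge(w,(70,-145,128),(70,-70,128)))
print('top0',edge(t,(60,-160,140),(60,-60,140)),edge(t,(70,-160,128),(70,-60,128)))
for y in(-120,-100): print('w1',edge(w1,(53,-160,152),(53,-60,152)),edge(w1,(60,-160,120),(60,-60,120)))
```

```text
[  67.7 -114.6  128. ]
[  61.  -111.2  152. ]
grip y scans w5, top end z152 x53: [([53.0, -143.5, 152.0], 4.8)] z128 x70 [([70.0, -84.3, 128.0], 8.0), ([70.0, -70.4, 128.0], -3.7)]
top0 [([60.0, -130.9, 140.0], -1.4), ([60.0, -125.3, 140.0], -1.0), ([60.0, -98.7, 140.0], 2.5), ([60.0, -96.2, 140.0], 2.0)] [([70.0, -130.4, 128.0], -1.9), ([70.0, -127.3, 128.0], -1.6), ([70.0, -101.7, 128.0], 1.5), ([70.0, -97.7, 128.0], 2.1)]
w1 [([53.0, -128.8, 152.0], -12.9), ([53.0, -100.2, 152.0], 20.8), ([53.0, -89.1, 152.0], -31.9)] [([60.0, -135.4, 120.0], -11.2), ([60.0, -102.7, 120.0], 18.4), ([60.0, -88.1, 120.0], -27.3)]
w1 [([53.0, -128.8, 152.0], -12.9), ([53.0, -100.2, 152.0], 20.8), ([53.0, -89.1, 152.0], -31.9)] [([60.0, -135.4, 120.0], -11.2), ([60.0, -102.7, 120.0], 18.4), ([60.0, -88.1, 120.0], -27.3)]
```

```bash
python3 -m handwheel '[[[0,0,-6.9],[0,0.0,0],0],[[0,0,-6.9],[0,0,0],0],[[0,0,-6.9],[0,0,0],0],[[0,0,-6.9],[0,0,0],0],[[0,0,-6.9],[0,0,0],0]]'
python3 -m handwheel '[[[0,0,-6.9],[0,0.0,0],0],[[0,0,-6.9],[0,0,0],0],[[0,0,-6.9],[0,0,0],0],[[0,0,-6.9],[0,0,0],0],[[0,0,-6.9],[0,0,0],0]]'
python3 -m handwheel '[[[0,0,-6.9],[0,0.0,0],0],[[0,0,-6.9],[0,0,0],0],[[0,0,-0.3],[0,0,0],0],[[0,0,0],[0,0,0],0]]'
python3 - <<'E'
from h import *
s=ctrl.read_state();print(s['clock'],s['eef_pos'],s['tool_rot'],s['qpos'],L(s['eef_pos']))
E
```

```text
clock: 10.0
eef_pos: [434.9, 28.7, 222.4]
tool_rot: [-3.14, -0.002, 2.253]
force: [0.4, -0.4, -0.0]
width: 85.6
gripper_force: 0.0
clock: 10.42
eef_pos: [434.9, 28.7, 222.4]
tool_rot: [-3.141, -0.003, 2.855]
force: [0.2, 0.4, 0.6]
width: 85.6
gripper_force: 0.0
clock: 10.75
eef_pos: [435.1, 28.7, 222.6]
tool_rot: [3.141, -0.003, 3.092]
force: [-0.5, -1.0, -0.3]
width: 85.5
gripper_force: 0.0
10.75 [435.08206257  28.70017822 222.55969659] [ 3.14061209e+00 -2.51021765e-03  3.09179264e+00] [ 0.63991046  0.54931062 -1.12105141  2.07328014  0.63175856  0.91597675
  0.68494296] [-123.32944374   19.38466229  222.55969659]
```

```bash
python3 -m handwheel '[[[0,0,-7.05],[0,0,0],0],[[0,0,0],[-0.0247,-0.0265,0],0],[[0,0,0],[-0.0247,-0.0265,0],0],[[0,0,0],[-0.0247,-0.0265,0],0],[[0,0,0],[-0.0247,-0.0265,0],0]]'
python3 -m handwheel '[[[0,0,0],[-0.0247,-0.0265,0],0],[[0,-7,0],[0,0,0],0],[[0,-7,0],[0,0,0],0],[[0,-7,0],[0,0,0],0],[[0,-7,0],[0,0,0],0]]'
python3 -m handwheel '[[[0,-7,0],[0,0,0],0],[[0,0,0],[0,0,0],0],[[0,0,0],[0,0,0],0],[[0,0,0],[0,0,0],0]]'
cat > st.py <<'E'
from h import *
np.set_printoptions(precision=3,suppress=True)
s=ctrl.read_state();print(s['clock'],L(s['eef_pos']),s['qpos'],s['force'],'w',s['width']);print('tool axes in lane (columns)\n',RL.T@tool()[:3,:3])
E
python3 st.py
```

```text
clock: 11.17
eef_pos: [543.0, -71.0, 223.0]
tool_rot: [-3.141, -0.001, -3.069]
force: [1.0, 0.4, 0.3]
width: 85.2
gripper_force: 0.0
clock: 11.58
eef_pos: [569.8, -96.2, 222.3]
tool_rot: [-3.14, 0.461, -3.073]
force: [3.2, -3.4, 0.4]
width: 85.6
gripper_force: 0.0
clock: 11.92
eef_pos: [576.9, -102.8, 224.6]
tool_rot: [-3.117, 0.507, -3.072]
force: [0.5, -0.4, 0.5]
width: 85.9
gripper_force: 0.0
11.9167 [   8.5   -122.189  224.594] [ 0.839  0.533 -0.927  2.165  1.338  0.372  0.51 ] [ 0.47  -0.446  0.481] w 85.86763369051042
tool axes in lane (columns)
 [[-0.874  0.016  0.485]
 [ 0.003  1.    -0.027]
 [-0.486 -0.022 -0.874]]
```

```bash
python3 -m handwheel '[[[0,0,0],[-0.001,0.0045,0.0235],0],[[0,0,0],[-0.001,0.0045,0.0235],0],[[0,-3,0],[0,0,0],0],[[0,-3,0],[0,0,0],0],[[0,0,0],[0,0,0],0]]'
python3 -m handwheel '[[[0,0,0],[0,0,0],0],[[0,0,0],[0,0,0],0],[[0,0,0],[0,0,0],0]]'
python3 st.py
```

```text
clock: 12.33
eef_pos: [599.2, -94.2, 181.5]
tool_rot: [-3.113, 0.588, -3.068]
force: [-0.9, -0.0, -0.3]
width: 85.2
gripper_force: 0.0
clock: 12.58
eef_pos: [600.6, -95.3, 183.9]
tool_rot: [-3.11, 0.589, -3.069]
force: [0.2, 0.2, -0.1]
width: 85.5
gripper_force: 0.0
12.5833 [  32.647 -116.359  183.85 ] [ 0.785  0.652 -0.906  2.226  1.957  0.437 -0.075] [ 0.19   0.187 -0.094] w 85.49642314084294
tool axes in lane (columns)
 [[-0.831  0.018  0.556]
 [ 0.     1.    -0.032]
 [-0.556 -0.026 -0.831]]
```

```bash
python3 -m handwheel '[[[-1.8,-1.2,0],[0,0.0024,0],0],[[0,0,0],[0,0,0],0],[[0,0,0],[0,0,0],0],[[0,0,0],[0,0,0],0]]'
python3 st.py
python3 - <<'E'
from h import *
import pickle
np.set_printoptions(precision=1,suppress=True)
w=shot('wrist','w6.png');pickle.dump(w,open('w6.pkl','wb'))
print([ (p,proj(w,W(*p))) for p in((70,-114,128),(52.8,-114,152.6),(52.8,-100,152.6))])
for A in((52.8,152.6),(61,140),(70,128)): print(A,[(p[1],d) for p,d in edge(w,(A[0],-150,A[1]),(A[0],-75,A[1]))])
g=np.array(w['pixels']).max(2);u,v=proj(w,W(60,-114,140)).round().astype(int)
print(g[v-60:v+60:6,u-90:u+90:6])
E
```

```text
clock: 12.92
eef_pos: [599.8, -92.9, 183.5]
tool_rot: [-3.141, 0.61, -3.067]
force: [-0.7, 0.6, 0.2]
width: 85.2
gripper_force: 0.0
12.9167 [  32.011 -113.914  183.494] [ 0.829  0.674 -0.943  2.238  2.025  0.43  -0.11 ] [-0.711  0.63   0.248] w 85.15229707955949
tool axes in lane (columns)
 [[-0.82  -0.001  0.573]
 [-0.001  1.    -0.   ]
 [-0.573 -0.001 -0.82 ]]
[((70, -114, 128), array([317.2, 215.7])), ((52.8, -114, 152.6), array([317.2, 234.3])), ((52.8, -100, 152.6), array([341.6, 234.3]))]
(52.8, 152.6) [(-136.8, -10.5), (-131.9, -12.2), (-130.4, 12.8), (-128.9, -32.1), (-101.8, 34.9)]
(61, 140) [(-139.1, -9.7), (-134.2, -12.4), (-132.3, 20.2), (-130.0, -34.2), (-100.6, 32.9)]
(70, 128) [(-137.9, 4.9), (-130.8, -19.4), (-100.3, 18.7), (-92.7, -5.6)]
[[ 77  75  82  87  84 121 118  87  90 102 127 127 126 126 109  93 125 125
  125 126 125 124 124 124 125 125 124 125 125 125]
 [ 63  64  64  62  63  62  63  62  63  62  61  61  62  61  78  93  62  61
   61  59  60  59  59  60  60  60  59  59  58  58]
 [ 98  98  99  98  98  99  98  99  98  81  81  80  80  81  98 107  78  79
   79  80  
[... 1465 characters left out ...]
 42  37  36  34  34  35
   89 216 217 217 217 216 217 217 217 216 217 216]
 [131 216 217 217 216 216 216 217 217 217 217 217 216 216 216 216 216 217
  216 217 217 217 216 216 217 216 217 217 216 216]
 [187 215 216 217 216 216 216 217 216 217 217 217 217 217 217 217 217 216
  217 218 216 217 217 216 216 216 216 216 217 217]
 [128 136 140 142 135 148 156 167 173 168 179 186 195 203 201 204 209 211
  215 214 215 215 216 217 217 216 216 216 217 216]
 [128 129 128 126 124 125 130 131 129 128 132 131 132 132 131 131 131 131
  116 124 123 123 125 125 125 127 129 131 129 126]
 [129 129 129 126 125 124 130 128 129 131 131 133 133 132 132 132 132 131
  117 124 125 127 129 128 127 127 128 129 126 124]]
```

View pics/w6.png

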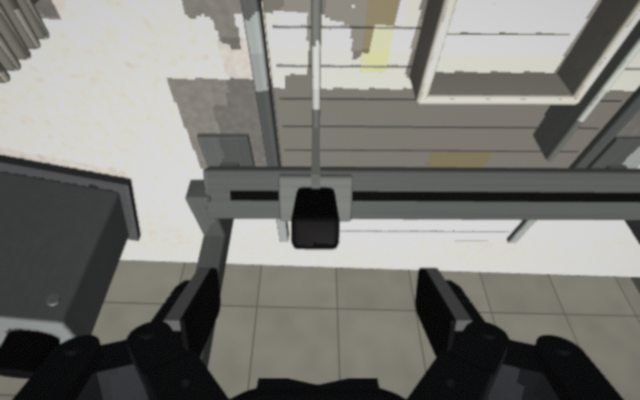

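w6 shows the black grip centred between the open fingers: top end at columns 292..340, rows 190..248. The plate's top edge runs up from it at column 316, and the tray is at upper right. I'll check the grip's height against the top view.

Run:
```python
from h import *
import pickle
np.set_printoptions(precision=1,suppress=True)
w=pickle.load(open('w6.pkl','rb'));t=pickle.load(open('top0.pkl','rb'))
P,e=tri(ray(w,316,248),ray(t,379,153.5));print('grip near end',L(P),e)
for x,z in((43.8,146.3),(61.8,158.9)): print('expected',(x,z),proj(w,W(x,-115,z)),proj(t,W(x,-115,z)))
for x in(-60,-20,20): print('plate in face top',x,[(p[1],d) for p,d in edge(w,(x,-130,53),(x,-100,53))])
print('rail in top',[(p[1],d) for p,d in edge(w,(60,70,50),(60,100,50))], 'tray R',[(p[1],d) for p,d in edge(w,(20,-55,47),(20,-30,47))])
```

```text
grip near end [  33.3 -113.1  172. ] 2.8950162277204576
expected (43.8, 146.3) [315.4 216.4] [378.7 152.2]
expected (61.8, 158.9) [315.5 251.6] [378.6 145. ]
plate in face top -60 []
plate in face top -20 [(-121.0, -4.1), (-120.4, -6.4), (-118.7, -2.9), (-117.9, -3.5), (-112.8, 3.2), (-111.6, 8.5), (-106.9, -2.5)]
plate in face top 20 [(-118.7, 2.5), (-117.9, 5.6), (-117.3, 5.9), (-116.4, 4.2), (-115.7, 2.0), (-114.0, -2.8), (-113.3, -3.0), (-111.9, 3.7), (-111.2, 3.0)]
rail in top [(82.1, 1.9), (82.8, 2.0), (83.4, 1.9)] tray R [(-54.7, -2.0), (-53.2, -4.4), (-52.0, -4.9), (-50.4, -2.9), (-43.8, 2.1), (-42.2, 5.8), (-40.9, 4.3), (-35.7, -4.9), (-34.9, -5.8), (-34.1, -4.4)]
```

```bash
python3 -m handwheel '[[[0,0,0],[0,-0.0014,0.02],0],[[0,0,0],[0,0,0.02],0],[[0,0,0],[0,0,0.02],0],[[0,0,0],[0,0,0.014],0],[[0,0,0],[0,0,0.01],0]]'
python3 -m handwheel '[[[0,0,0],[0,0,0],0],[[0,0,0],[0,0,0],0],[[0,0,0],[0,0,0],0]]'
python3 st.py
```

```text
clock: 13.38
eef_pos: [648.2, -90.2, 113.1]
tool_rot: [-3.142, 0.609, -3.067]
force: [0.0, 0.3, 0.1]
width: 85.3
gripper_force: 0.0
clock: 13.63
eef_pos: [647.4, -90.2, 115.0]
tool_rot: [-3.141, 0.61, -3.066]
force: [0.4, -0.5, -0.4]
width: 85.2
gripper_force: 0.0
13.6333 [  79.69  -114.698  114.966] [ 0.761  0.876 -0.926  2.162  2.152  0.561 -0.15 ] [ 0.359 -0.527 -0.433] w 85.20698798243927
tool axes in lane (columns)
 [[-0.819 -0.002  0.573]
 [-0.002  1.     0.001]
 [-0.573 -0.001 -0.819]]
```

Now I'll close on the grip.

```bash
python3 -m handwheel '[[[0,0,0],[0,0,0],0.3],[[0,0,0],[0,0,0],0.5],[[0,0,0],[0,0,0],0.7],[[0,0,0],[0,0,0],1],[[0,0,0],[0,0,0],1]]'
python3 -m handwheel '[[[0,0,0],[0,0,0],1],[[0,0,0],[0,0,0],1],[[0,0,0],[0,0,0],1]]'
python3 st.py
```

```text
clock: 14.05
eef_pos: [647.4, -90.7, 114.7]
tool_rot: [-3.141, 0.61, -3.067]
force: [-8.1, -0.8, 10.0]
width: 27.2
gripper_force: 58.1
clock: 14.3
eef_pos: [647.4, -90.7, 114.7]
tool_rot: [-3.141, 0.61, -3.067]
force: [-3.6, -1.4, 6.8]
width: 26.8
gripper_force: 58.8
14.3 [  79.721 -115.251  114.709] [ 0.762  0.876 -0.926  2.162  2.152  0.562 -0.151] [-3.596 -1.417  6.766] w 26.836561759749618
tool axes in lane (columns)
 [[-0.819 -0.001  0.573]
 [-0.001  1.    -0.   ]
 [-0.573 -0.001 -0.819]]
```

```bash
python3 -m handwheel '[[[0,0,0],[0,0.005,0],1],[[0,0,0],[0,0.008,0],1],[[0,0,0],[0,0.008,0],1],[[0,0,0],[0,0.008,0],1],[[0,0,0],[0,0.008,0],1]]'
python3 -m handwheel '[[[0,0,0],[0,0.008,0],1],[[0,0,0],[0,0.006,0],1],[[0,0,0],[0,0.004,0],1],[[0,0,0],[0,0.003,0],1],[[0,0,0],[0,0,0],1]]'
python3 -m handwheel '[[[0,0,0],[0,0,0],1],[[0,0,0],[0,0,0],1]]'
python3 st.py
python3 - <<'E'
from h import *
import pickle
np.set_printoptions(precision=1,suppress=True)
for n in('wrist','top','scene'):
    w=shot(n,n+'7.png');pickle.dump(w,open(n+'7.pkl','wb'))
    if n=='scene': continue
    for x in(-90,-60,-30,0,20): print(n,x,'plate/tray R',[(p[1],d) for p,d in edge(w,(x,-75,50),(x,-25,50))],'rail',[(p[1],d) for p,d in edge(w,(x,70,50),(x,95,50))])
E
```

```text
clock: 14.72
eef_pos: [645.1, -55.0, 114.7]
tool_rot: [-3.139, 0.611, -3.068]
force: [-3.2, -4.1, 5.8]
width: 27.6
gripper_force: 58.9
clock: 15.13
eef_pos: [643.5, -32.6, 114.7]
tool_rot: [-3.141, 0.611, -3.067]
force: [-2.3, -1.9, 6.5]
width: 27.3
gripper_force: 59.3
clock: 15.3
eef_pos: [643.5, -32.6, 114.7]
tool_rot: [-3.141, 0.611, -3.067]
force: [-1.8, -0.6, 4.2]
width: 27.2
gripper_force: 59.2
15.3 [ 80.064 -57.047 114.715] [ 0.66   0.888 -0.967  2.197  2.137  0.674 -0.243] [-1.814 -0.613  4.23 ] w 27.200575121111846
tool axes in lane (columns)
 [[-0.819 -0.001  0.573]
 [-0.001  1.     0.   ]
 [-0.573 -0.    -0.819]]
wrist -90 plate/tray R [] rail []
wrist -60 plate/tray R [] rail []
wrist -30 plate/tray R [] rail []
wrist 0 plate/tray R [(-67.0, -4.6), (-59.9, -6.9), (-58.4, 3.5), (-54.6, -3.4), (-53.4, 8.1), (-45.4, -12.2), (-42.3, 7.8), (-34.8, 4.5), (-26.0, 3.5)] rail [(71.8, -67.7)]
wrist 20 plate/tray R [(-60.2, -6.3), (-58.7, 3.5), (-54.9, -3.2), (-53.4, 6.7), (-45.1, -11.3), (-42.3, 7.2), (-36.1, -4.2)] rail [(86.8, -63.1)]
top -90 plate/tray R [(-50.6, 1.5), (-48.6, 1.5), (-47.4, 1.5), (-45.4, 1.5)] rail []
top -60 plate/tray R [(-44.6, 1.6), (-43.1, 1.9), (-41.8, 1.7), (-40.6, 1.7), (-39.3, 1.7)] rail []
top -30 plate/tray R [(-34.3, 1.3), (-33.0, 1.3), (-31.8, 1.9), (-30.5, 1.9), (-28.0, 1.2), (-26.8, 1.2)] rail []
top 0 plate/tray R [(-41.3, 1.2), (-39.6, 1.2)] rail []
top 20 plate/tray R [] rail []
```

```bash
python3 -m handwheel '[[[0,0,0],[0,0.003,0],1],[[0,0,0],[0,0.003,0],1],[[0,0,0],[0,0.003,0],1],[[0,0,0],[0,0.002,0],1],[[0,0,0],[0,0.001,0],1]]'
python3 -m handwheel '[[[0,0,0],[0,0.001,0],1],[[0,0,0],[0,0,0],1],[[0,0,0],[0,0,0],1],[[0,0,0],[0,0,0],1]]'
python3 st.py
python3 - <<'E'
from h import *
import pickle
w=shot('wrist','w8.png');pickle.dump(w,open('w8.pkl','wb'))
for x in(0,10,20): print(x,'plate/tray R',[(p[1],d) for p,d in edge(w,(x,-60,50),(x,-20,50))])
for x in(40,50,60): print(x,'rail top',[(p[1],d) for p,d in edge(w,(x,70,50),(x,95,50))])
E
```

```text
clock: 15.87
eef_pos: [642.8, -21.5, 114.7]
tool_rot: [-3.14, 0.611, -3.067]
force: [-2.6, -2.6, 6.5]
width: 27.6
gripper_force: 59.5
clock: 16.2
eef_pos: [642.7, -20.5, 114.7]
tool_rot: [-3.14, 0.611, -3.067]
force: [-1.8, -3.2, 5.3]
width: 27.2
gripper_force: 59.3
16.2 [ 80.125 -44.9   114.707] [ 0.636  0.89  -0.974  2.203  2.131  0.698 -0.263] [-1.793 -3.227  5.281] w 27.167248655956083
tool axes in lane (columns)
 [[-0.819  0.     0.574]
 [-0.001  1.    -0.001]
 [-0.574 -0.001 -0.819]]
0 plate/tray R [(-55.2, -4.1), (-47.7, -5.9), (-46.3, 2.9), (-42.1, -4.0), (-40.9, 5.4), (-39.3, 2.0), (-36.5, -1.5), (-35.1, -3.3), (-33.7, 5.9)]
10 plate/tray R [(-47.7, -5.3), (-42.3, -4.3), (-40.7, 5.2), (-33.9, 4.8), (-30.3, 7.3), (-28.6, 7.2), (-23.8, -13.8)]
20 plate/tray R [(-47.9, -5.4), (-46.5, 2.6), (-42.3, -4.0), (-40.9, 4.9), (-35.1, -3.6), (-33.7, 2.6)]
40 rail top [(75.0, -8.1), (82.9, 5.2), (85.7, 3.5), (88.3, -5.0), (89.6, -3.5)]
50 rail top [(81.2, 1.9), (81.7, 3.3), (82.2, 4.8), (83.1, 5.9), (83.6, 5.6), (84.4, 4.0), (84.9, 3.0), (85.5, 2.3), (87.5, -2.1), (88.0, -3.7), (88.5, -5.0)]
60 rail top [(81.7, 1.2), (82.7, 2.3), (83.2, 2.3), (84.4, 1.4), (88.7, -1.4)]
```

```bash
python3 -m handwheel '[[[0,0,0],[0,0.001,0],1],[[0,0,0],[0,0,0],1],[[0,0,0],[0,0,0],0.6],[[0,0,0],[0,0,0],0.3],[[0,0,0],[0,0,0],0]]'
python3 -m handwheel '[[[0,0,0],[0,0,0],0],[[0,0,0],[0,0,0],0],[[0,0,0],[0,0,0],0],[[0,0,0],[0,0,0],0]]'
python3 -m handwheel '[[[0,0,0],[0,0,-0.015],0],[[0,0,0],[0,0,-0.02],0],[[0,0,0],[0,0,-0.025],0],[[0,0,0],[0,0,-0.025],0],[[0,0,0],[0,0,-0.02],0]]'
python3 -m handwheel '[[[0,0,0],[0,0,0],0],[[0,0,0],[0,0,0],0],[[0,0,0],[0,0,0],0]]'
python3 st.py
python3 - <<'E'
from h import *
import pickle
w=shot('wrist','w9.png');pickle.dump(w,open('w9.pkl','wb'))
for x in(-20,0,20): print(x,'plate/tray R',[(p[1],d) for p,d in edge(w,(x,-60,50),(x,-20,50))],'tray L/rail',[(p[1],d) for p,d in edge(w,(x,60,50),(x,95,50))])
for x in(40,60): print(x,'rail top',[(p[1],d) for p,d in edge(w,(x,70,50),(x,95,50))])
E
```

```text
clock: 16.67
eef_pos: [641.9, -18.2, 114.0]
tool_rot: [3.141, 0.609, -3.066]
force: [0.8, -1.0, 0.7]
width: 57.5
gripper_force: 0.0
clock: 17.0
eef_pos: [642.1, -18.5, 114.2]
tool_rot: [3.142, 0.61, -3.067]
force: [0.1, -1.0, 0.4]
width: 85.3
gripper_force: 0.0
clock: 17.42
eef_pos: [581.2, -22.6, 201.3]
tool_rot: [-3.142, 0.61, -3.066]
force: [0.5, -1.0, 0.8]
width: 85.3
gripper_force: 0.0
clock: 17.67
eef_pos: [582.6, -23.5, 200.1]
tool_rot: [-3.141, 0.61, -3.067]
force: [0.4, -0.3, -0.4]
width: 85.3
gripper_force: 0.0
17.6667 [ 19.922 -43.476 200.089] [ 0.727  0.636 -1.031  2.295  1.951  0.545 -0.206] [ 0.369 -0.29  -0.37 ] w 85.31048052161044
tool axes in lane (columns)
 [[-0.82  -0.001  0.573]
 [-0.001  1.     0.   ]
 [-0.573 -0.    -0.82 ]]
-20 plate/tray R [(-49.7, -7.2), (-41.5, -3.4), (-39.5, 4.1), (-32.5, 10.6), (-23.0, -7.3)] tray L/rail [(70.2, 8.7), (70.9, 7.7), (76.4, -7.2), (77.6, -11.7), (82.2, 5.3), (82.9, 7.7), (83.6, 7.8), (84.6, 6.4)]
0 plate/tray R [(-49.5, -8.4), (-48.1, -3.2), (-46.9, 3.6), (-45.9, 8.2), (-41.5, -6.8), (-40.1, 5.9), (-39.3, 6.6), (-38.5, 3.8), (-34.5, -4.2), (-33.7, -3.8), (-32.5, 5.0)] tray L/rail [(68.6, 4.6), (70.2, 7.7), (75.5, -3.1), (77.6, -10.6), (82.3, 7.3), (83.6, 8.7)]
20 plate/tray R [(-46.3, 8.2), (-42.7, -3.9), (-41.9, -7.3), (-39.5, 6.8), (-35.5, -2.5), (-33.9, -9.0), (-33.1, -8.9)] tray L/rail [(68.1, 3.2), (69.7, 7.8), (70.6, 7.5), (75.5, -3.6), (77.4, -9.9), (78.5, -5.7), (81.3, 3.3), (83.2, 8.4), (85.2, 3.7)]
40 rail top [(75.2, -2.4), (76.0, -4.4), (77.0, -5.6), (77.5, -4.9), (82.8, 4.2), (83.7, 4.0), (84.6, 3.9), (85.6, 2.7), (87.1, -1.8), (87.6, -3.4), (88.5, -3.6), (89.5, -2.4)]
60 rail top [(81.3, 1.2), (82.2, 1.9), (82.9, 2.1), (83.4, 2.1), (84.2, 1.5)]
```

```bash
python3 -c "
from cell import ctrl
print(ctrl.finish_job())"
```

```text
the job is handed in; nothing more can be done
None
```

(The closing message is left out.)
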